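# Clamp the portafilter in the service stand

### The arm

A 6-joint arm with a two-finger parallel gripper is mounted at the origin on a cart in front of the work surface, level with it; the furniture and walls round the work are solid. World frame = base frame: x ahead of the robot, y to its left, z up, the work surface at z = 0. Lengths are in m, angles in rad, forces in N, time in s.
With the tool pointing down it reaches from about 0.3 to 0.875 m from the base axis. Payload 6.4 kg.
Tool frame: the origin (TCP) lies midway between the tips of the shut fingers; the grasp point (between the pads) lies 19 mm behind it (ctrl.hold_point_z is the distance from the TCP to the grasp point, in m); z points along the fingers, y is the line along which they close (so a half turn about z gives the same grasp; the last joint's range is limited). The gripper opens to 85 mm and grips with 20 to 120 N. Pads are 22 mm wide; open, the fingers measure 114 mm over their backs; the gripper's body (76 mm by 85 mm) begins 54 mm behind the grasp point. The pads swing forward as they close: fully open they stand 13 mm farther back than shut.
Start: joints at [-1.418, 0.181, 1.607, -0, 1.354, -0.206], TCP at [0.202, -0.538, 0.231] pointing down, gripper open.
Joint ranges: [-2.99, 2.99], [-0.89, 2.07], [0.3, 2.58], [-1.14, 4.28], [0, 2.63], [-3.12, 3.12]. Speed limits (rad/s): [2.57, 2.57, 3.01, 3.14, 3.14, 3.14].

### API

Orientations are given as a unit quaternion [w, x, y, z].
In Python, from bench import ctrl gives the robot as it stands.
- The arm moves only by the tool carry_out, never from a script. Its argument "plan" is text: rows parted by semicolons, each of 6 numbers parted by spaces: the shift along the tool's x, y, z as a fraction of full scale, then the turn, a rotation vector about the tool's x, y, z as a fraction of full scale. A call has exactly 8 rows; each row shifts and turns the commanded pose from where the row before left it, along the tool's axes as they then stand; what a row does not reach is not made up. Full scale, the value 1, is 40 mm for a shift and 0.1 rad for a turn. A row lasts 1/12 s, in which the tool goes at most 41.7 mm and 7.16 degrees, less where a joint would pass 70% of its speed; a pose out of reach is approached as far as the arm can. A call with a number of a shift or a turn outside -1 to 1 is refused whole. A call with a gripper value outside its range is refused whole. "claw" is the gripper's target within -1 to 1 (shut at 1, half-way at 0, fully open at -1), set as the call begins (left out, the last holds). The fingers move at their own pace and stop on an object; the grip force is fixed at half the most. Time passes only in rows, so rows that do not move let the fingers close, or fill a call up. It gives the time, the measured TCP pose, the force, the opening and the grip force at its end, in the units of the state.
- ctrl.get_obs(): the state, without advancing time (a new reading comes with each control period).
- ctrl.camera(name): name is "scene" or "top"; returns a dict with "pixels" (480x640x3 uint8, red, green, blue), "mtx" (3x3 intrinsics, pixels), "k1" (the pictures are not rectified: a ray, as slopes to the right and down, at radius r is drawn at 1 + k1 r^2 times it, then the intrinsics apply), "R" (3x3) and "t" (3): a world point X has camera coordinates R X + t. Camera axes: x right, y down, z forward; pixel columns grow to the right and rows downward; lengths in m; the calibration is good to about 2 mm. A picture is of the moment at which its call begins. There is no depth.
- ctrl.hand_in(): hands the job in; it is judged then, once.
The state is a dict: "time_s": time; "q": joint angles; "dq": joint speeds; "joint_efforts": joint torques, N m; "eef_pos": TCP position; "eef_rot": TCP orientation; "wrist_force": force on the tool from outside, world axes, zero at the start; "torque": the same for the moment, N m; "opening": opening from 0.0 (shut) to 1.0 (fully open); "grasp_force": force on a finger pad.
Only numpy, scipy, OpenCV 4.12 (cv2) and the standard library are available. Lean on these libraries where they do the work, as an engineer would, in place of code of your own. Each camera call takes 0.05 s, during which the arm holds its last target. There are 200 camera calls.

### The job

Clamp the portafilter in the blue service stand so that its handle can be worked on: slide it along the counter, head first, between the stand's rails and under the raised pad until the head is fully home against the back stop, and let go of it. Then turn the crank clockwise until the rubber pad meets the head's rim and snug it down by feel, about a sixth of a turn past first contact, firm but not forced. Leave the things standing round about alone.

Things in the scene. Friction and masses are not known exactly. Their poses are not given: they have to be found in the camera images.
- stand_axis (a point): Point on the counter straight below the screw of the fixed clamp stand. Axes: z up, +x from the open mouth to the back stop and column (the way the portafilter slides in), y across. Two dark rails, 30 mm tall, have inner faces at y = +-52 mm from x = -72 to +72 mm; lead-ins flare outwards in front of them to x = -107 mm. The counter is the floor between them.
- stop_face (a point): Middle of the face of the stand's back stop (30 mm tall), 41 mm along +x from stand_axis, 15 mm above the counter. Axes as stand_axis. Behind it a blue column (29 to 69 mm behind this face, 112 mm tall) carries an overhanging arm, 38 mm wide, that ends 23 mm in front of the screw; its lowest part is 86 mm above the counter.
- crank_hub (a point): Centre of the crank's hub, on the screw's axis, 128 mm above the counter. The steel crank turns above the overhanging arm, 119 to 137 mm above the counter; the screw's end, 15 mm thick, sticks up through the hub to at most 168 mm. Running free the crank needs about 0.3 N m, i.e. 5 N at the knob along its circle. The screw is self-locking: it stays where it is left.
- clamp_pad: Round rubber pad, 76 mm across, 15 mm thick, at the lower end of the screw, under the arm. Origin at the centre of its underside, which starts 42 to 62 mm above the counter. It only moves up and down. It is sprung: bearing on the work, it presses about 8 N per mm of compression. Snug is 12 to 60 N; more than 85 N is forcing it.
- clamp_crank (a joint): Turn of the crank in rad, growing clockwise seen from above, which lowers the pad 30 mm a turn (4.77 mm a rad) from 62 mm above the counter at 0. Starts at 0 to 4, stops at 12. At 0 the crank points 2.0 rad counter-clockwise from the stand's +x. Past contact each rad adds about 38 N at the pad and 3 N at the knob; about 0.6 to 1.3 rad past contact is snug.
- knob_grip (a point): Middle of the red upright knob at the end of the crank, 160 mm above the counter, 60 mm from the screw's axis. The knob is 23 to 25 mm thick, 48 mm tall, stays upright at one height as it goes round the screw in a level circle, and spins freely on its pin, so a hand that pinches it need not turn. The crank arm's top is about 24 mm below this point.
- handle_grip (a point): Point in the portafilter's wooden handle, 149 mm from the head's centre, 16 mm above the counter. The handle is about 30 mm wide and 30 mm tall and lies level. Its +y axis points along the handle away from the head.
- head_centre (a point): Centre of the portafilter's round steel head (78 mm across, 92 mm over its two ears, rim 28 mm above the counter), half-way up, 14 mm above the counter. Its -y axis points from the handle to the head. Home against the stop it lies about 2 mm past the screw's axis.
- portafilter: The portafilter, 220 mm long, about 0.6 kg, lying on its basket with the wooden handle level. Origin on its underside; +y along the handle, the head's centre at y = -71 mm.
- tamper: Bystander: espresso tamper standing upright, steel foot 58 mm across, wooden handle, 86 mm tall. Origin at the centre of its underside. Leave it alone.
- dosing_cup: Bystander: open steel dosing cup, 58 mm across, 52 mm tall. Origin at the centre of its underside. Leave it alone.
- mug_1: Bystander: small white cup with a green inside and a handle, 50 mm tall. Origin at the centre of its underside. Leave it alone.
- sachet_tin: Bystander: flat steel tin of red, white and green sachets, 69 x 90 x 24 mm. Origin at the centre of its underside. Leave it alone.
Not all that is in view belongs to the job. Leave any pink look-alike of the portafilter alone.

How it is judged:
By the outcome, as a careful person would: the job done as asked, in the order asked, and still so for the second after the job is handed in, with the robot touching nothing.
It also fails if it takes over 72 s, if anything falls off the work surface, if the arm or the gripper's body presses on something with over 40 N, if the wrist force passes 120 N, or if a joint passes its speed limit or range.

## Working session

There is one attempt and no reset: what is moved stays moved. The work goes in short steps, Python scripts to look and compute and a tool call to move; the robot and the scene stay as the last step left them, time stands still between calls to the robot, and variables do not carry over. Pictures are saved under pics/ and viewed, at most 10 in all, crops included, and the job is handed in when it is done.

Besides the shell and the picture viewer there is one more tool, called after "Request:" by a JSON object that holds its "fn" and its "kwargs", one argument or row to a line. carry_out: Moves the arm, as the interface text tells. Shift numbers are shares of 40 mm and turn numbers shares of 0.1 rad, none past 1 either way. Its arguments: {"type":"object","properties":{"plan":{"type":"string"},"claw":{"type":"number"}},"required":["plan"]}

```bash
mkdir -p pics; ls
cat > h.py <<'E'
import numpy as np, cv2, json
from bench import ctrl
def shot(name,f):
    c=ctrl.camera(name); np.savez(f'pics/{f}.npz',**{k:np.array(v) for k,v in c.items()}); cv2.imwrite(f'pics/{f}.png',c['pixels'][:,:,::-1]); return c
def load(f): return dict(np.load(f'pics/{f}.npz'))
def ray(c,u,v):
    K=c['mtx']; k=float(c['k1'])
    d=np.array([(u-K[0,2])/K[0,0],(v-K[1,2])/K[1,1]]); s=d.copy()
    for _ in range(20): s=d/(1+k*(s@s))
    R=c['R']; return -R.T@c['t'], R.T@np.array([s[0],s[1],1])
def onz(c,u,v,z):
    o,d=ray(c,u,v); return o+d*(z-o[2])/d[2]
def proj(c,X):
    p=c['R']@np.array(X)+c['t']; s=p[:2]/p[2]; s=s*(1+float(c['k1'])*(s@s)); return (c['mtx']@[s[0],s[1],1])[:2]
E
python3 - <<'E'
from h import *
for n in ('scene','top'):
    c=shot(n,n+'0'); print(n,-c['R'].T@c['t'],c['R'][2])
print(ctrl.get_obs(),ctrl.hold_point_z)
E
```

```text
pics
scene [-0.16434448  0.99688275  1.06176955] [ 0.47681413 -0.66192703 -0.57836052]
top [ 0.39471435 -0.03846674  1.19552792] [ 0.20038074 -0.02209673 -0.97946888]
{'time_s': 0.1, 'q': array([-1.41828704e+00,  1.81441350e-01,  1.60791711e+00, -2.20177244e-05,
        1.35379801e+00, -2.06328184e-01]), 'dq': array([ 0.00021808, -0.00188082, -0.00105354,  0.0011567 , -0.00039516,
       -0.00062364]), 'joint_efforts': array([ 5.23432391e-04, -4.45879090e+01, -3.52236986e+01, -3.97905369e-04,
        4.17303483e-03, -2.05685035e-05]), 'eef_pos': array([ 0.20184907, -0.53787334,  0.23048413]), 'eef_rot': array([-7.81910324e-04,  9.83946865e-01,  1.78459957e-01,  1.02931356e-05]), 'wrist_force': array([-0.13712341, -0.13483754, -0.33296576]), 'torque': array([ 0.01293648, -0.0173993 , -0.04237737]), 'grasp_force': 0.0, 'opening': 0.9991850443957841} 0.0187
```

View pics/scene0.png

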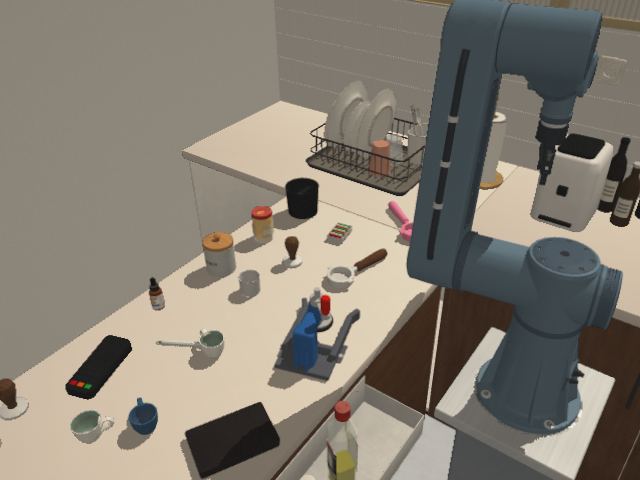

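View pics/top0.png

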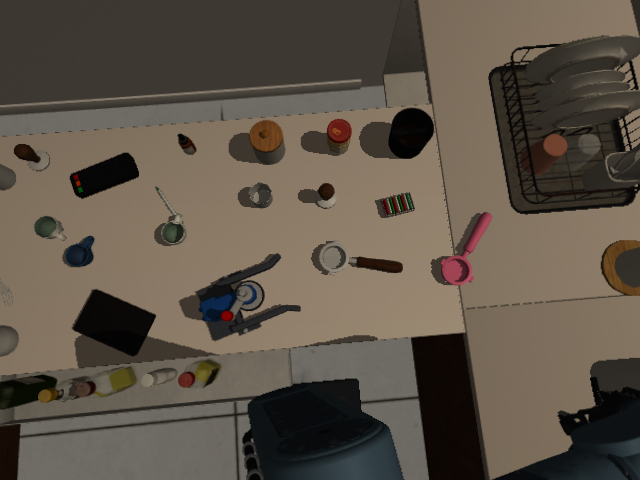

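The scene view shows the blue stand at about (310,335) and the portafilter at (355,268). In the top view the head is at (332,257), the handle end at (402,267), and the stand's blue column at (215,305) with its mouth facing right and the red knob at (228,315). The pink look-alike is at (458,270).

Run:
```python
from h import *
im=cv2.imread('pics/top0.png'); s=cv2.imread('pics/scene0.png')
a=cv2.resize(im[235:355,185:425],None,fx=3.3,fy=3.3,interpolation=cv2.INTER_CUBIC)[:, :800]
b=cv2.resize(s[240:380,260:400],(200,200),interpolation=cv2.INTER_CUBIC)
cv2.imwrite('pics/crop0.png',cv2.convertScaleAbs(a,alpha=1.5))
t=load('top0'); S=load('scene0')
def blob(c,lo,hi,box):
    h=cv2.cvtColor(c['pixels'],cv2.COLOR_RGB2HSV); m=cv2.inRange(h,lo,hi); k=np.zeros_like(m); x0,y0,x1,y1=box; k[y0:y1,x0:x1]=1; m*=k
    n,l,st,ce=cv2.connectedComponentsWithStats(m); i=1+np.argmax(st[1:,4]); return ce[i],st[i],l==i
for c,box in((t,(200,290,260,340)),(S,(300,280,350,330))):
    ce,st,_=blob(c,(0,170,60),(8,255,255),box); print('knob',ce,st)
ce,st,m=blob(t,(0,60,20),(20,255,130),(348,250,410,280)); print('handle',ce,st,onz(t,*ce,.02))
ys,xs=np.nonzero(m); P=np.array([onz(t,x,y,.016)[:2] for x,y in zip(xs,ys)]); mu=P.mean(0); w,v=np.linalg.eigh(np.cov((P-mu).T)); a=v[:,1]; pr=(P-mu)@a; print(mu,a,mu+a*pr.min(),mu+a*pr.max(), np.ptp((P-mu)@v[:,0]))
print('head',onz(t,332,257,.028))
for p in [(600,605)]: pass
```

```text
knob [226.81372549 315.56862745] [221 311  13  10 102]
knob [324.95483871 304.49677419] [321 296   9  19 155]
handle [378.19789842 264.33975482] [350 256  53  17 571] [ 0.54079552 -0.20324636  0.02      ]
[ 0.5413156  -0.20377569] [0.21234874 0.97719395] [ 0.52787918 -0.26560787] [ 0.55735719 -0.12995491] 0.03351111443801735
head [ 0.56928821 -0.08437946  0.028     ]
```

View pics/crop0.png

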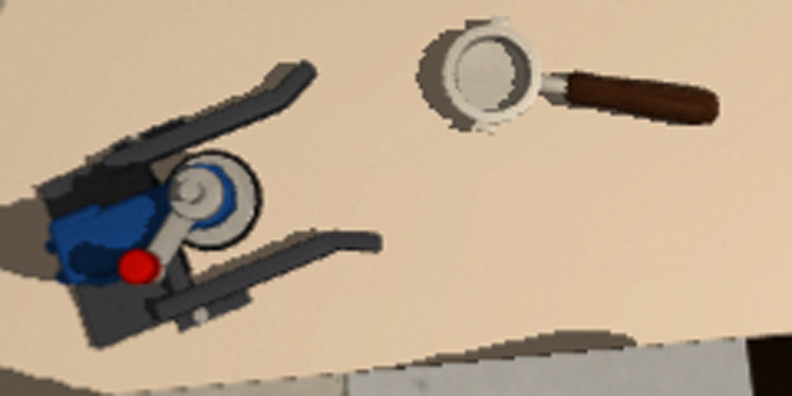

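The crop shows the upper rail's bend at about (270,105) and tip at (312,68). The lower rail's bend is at about (325,235) and its tip at (380,240). The screw top is at (190,190), the pad rim is centred near (213,200), and the knob is at (139,267).

```bash
cat >> h.py <<'E'
def two(c1,p1,c2,p2):
    o1,d1=ray(c1,*p1);o2,d2=ray(c2,*p2)
    A=np.stack([d1,-d2],1); s=np.linalg.lstsq(A,o2-o1,rcond=None)[0]
    a,b=o1+s[0]*d1,o2+s[1]*d2; return (a+b)/2,np.linalg.norm(a-b)
E
python3 - <<'E'
from h import *
t=load('top0');S=load('scene0')
C=lambda x,y,z:onz(t,185+(x+.5)/3.3-.5,235+(y+.5)/3.3-.5,z)[:2]
print('knob tri',two(t,(226.8,315.6),S,(325,304.5)))
print('knob z184',C(139,266,.184))
tipU,tipL=C(312,70,.03),C(380,243,.03); bU,bL=C(273,112,.03),C(322,234,.03)
print('tips',tipU,tipL,'mid',(tipU+tipL)/2,'bends',bU,bL,(bU+bL)/2,np.linalg.norm(tipU-tipL),np.linalg.norm(bU-bL))
r1=C(270,112,.03)-C(165,150,.03); r2=C(322,234,.03)-C(165,297,.03)
print('rail angles',np.degrees(np.arctan2(-r1[1],-r1[0])),np.degrees(np.arctan2(-r2[1],-r2[0])))
print('screw',C(188,190,.16),C(188,190,.15),'pad',C(214,200,.065))
# knob/screw head in dark mask
img=t['pixels'][240:335,190:300].astype(int)
m=((img.max(2)<85)).astype(np.uint8)
print('head tri help',C(492,73,.028))
E
```

```text
knob tri (array([0.43766974, 0.16779014, 0.16221106]), np.float64(9.41292154138288e-05))
knob z184 [0.43746696 0.1634453 ]
tips [0.58381418 0.05220281] [0.44507909 0.00916884] mid [0.51444663 0.03068583] bends [0.55329104 0.08483834] [0.45579474 0.05312562] [0.50454289 0.06898198] 0.1452561462202367 0.10252425913125633
rail angles 105.18914366221898 106.73939413240517
screw [0.48688326 0.13256792] [0.48777332 0.13421959] pad [0.48618489 0.12925408]
head tri help [ 0.56949254 -0.08895668]
```

Request:
{"fn": "carry_out", "kwargs": {
  "plan": "0.886 -0.371 0.167 0 0 0; 0.886 -0.371 0.167 0 0 0; 0.886 -0.371 0.167 0 0 0; 0.886 -0.371 0.167 0 0 0; 0.886 -0.371 0.167 0 0 0; 0.886 -0.371 0.167 0 0 0; 0.886 -0.371 0.167 0 0 0; 0.886 -0.371 0.167 0 0 0",
  "claw": -1
}}

```text
time_s: 0.77
eef_pos: [0.4266, -0.326, 0.1773]
eef_rot: [-0.0, 0.984, 0.178, -0.0]
wrist_force: [0.2, -0.1, 0.2]
opening: 0.998
grasp_force: 0.0
```

Request:
{"fn": "carry_out", "kwargs": {
  "plan": "0.886 -0.371 0.167 0 0 0; 0.886 -0.371 0.167 0 0 0; 0.886 -0.371 0.167 0 0 0; 0.886 -0.371 0.167 0 0 0; 0 0 0 0 0 -1; 0 0 0 0 0 -1; 0 0 0 0 0 -1; 0 0 0 0 0 -1"
}}

```text
time_s: 1.43
eef_pos: [0.5375, -0.2215, 0.1504]
eef_rot: [-0.001, 0.928, 0.373, -0.0]
wrist_force: [0.1, -0.3, 0.5]
opening: 1.0
grasp_force: 0.0
```

Request:
{"fn": "carry_out", "kwargs": {
  "plan": "0 0 0 0 0 -1; 0 0 0 0 0 -1; 0 0 0 0 0 -1; 0 0 0 0 0 -1; 0 0 0 0 0 -1; 0 0 0 0 0 -0.75; 0 0 0 0 0 0; 0 0 0 0 0 0"
}}

```text
time_s: 2.1
eef_pos: [0.5374, -0.2222, 0.1508]
eef_rot: [-0.0, 0.786, 0.618, -0.0]
wrist_force: [-0.4, -0.3, 0.8]
opening: 1.005
grasp_force: 0.0
```

Request:
{"fn": "carry_out", "kwargs": {
  "plan": "0 0 0.8 0 0 0; 0 0 0.8 0 0 0; 0 0 0.8 0 0 0; 0 0 0.6 0 0 0; 0 0 0.4 0 0 0; 0 0 0.25 0 0 0; 0 0 0 0 0 0; 0 0 0 0 0 0"
}}

```text
time_s: 2.77
eef_pos: [0.5376, -0.2223, 0.0052]
eef_rot: [-0.0, 0.786, 0.618, -0.0]
wrist_force: [-0.3, 0.5, 0.8]
opening: 1.002
grasp_force: 0.0
```

Request:
{"fn": "carry_out", "kwargs": {
  "plan": "0 0 0 0 0 0; 0 0 0 0 0 0; 0 0 0 0 0 0; 0 0 0 0 0 0; 0 0 0 0 0 0; 0 0 0 0 0 0; 0 0 0 0 0 0; 0 0 0 0 0 0",
  "claw": 1
}}

```text
time_s: 3.43
eef_pos: [0.5382, -0.2227, 0.0062]
eef_rot: [0.001, 0.786, 0.619, 0.0]
wrist_force: [-1.4, 0.8, 5.9]
opening: 0.321
grasp_force: 59.0
```

Run:
```python
from h import *
c=shot('top','top1');s=shot('scene','scene1')
a=cv2.resize(c['pixels'][225:355,185:425,::-1],(800,433),interpolation=cv2.INTER_CUBIC)
b=cv2.resize(s['pixels'][230:380,260:420,::-1],(160,150))
cv2.imwrite('pics/crop1.png',cv2.convertScaleAbs(a,alpha=1.5))
# overlay of stand hypothesis
o=ctrl.get_obs(); print(o['opening'],o['grasp_force'],o['wrist_force'])
```

```text
0.32370109300375627 59.03155415318906 [-0.78733501  0.95244079  6.22698528]
```

View pics/crop1.png

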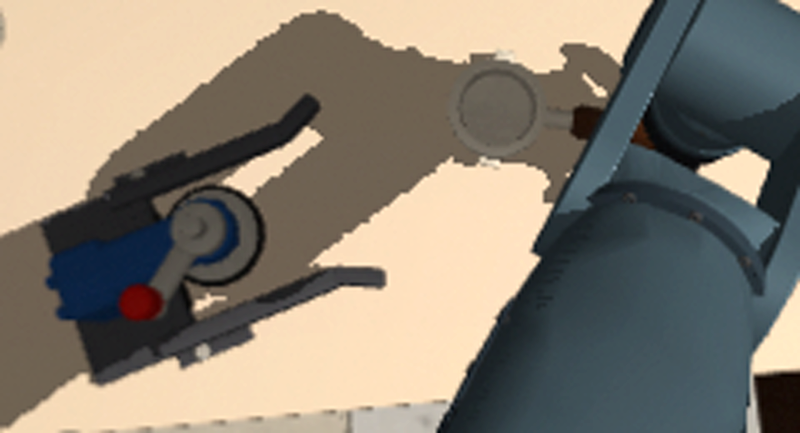

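The crop shows the head at about (496,110) with the handle in the fingers. Both rails are in clear view. Next I check the stand estimate with an overlay.

Run:
```python
from h import *
t=load('top0')
print('head now',onz(t,185+496/3.333,225+110/3.333,.028))
im=cv2.resize(t['pixels'][240:345,195:305,::-1],None,fx=5.6,fy=5.6,interpolation=cv2.INTER_CUBIC)
im=cv2.convertScaleAbs(im,alpha=1.6)
a=np.radians(107);u=np.array([np.cos(a),np.sin(a)]);v=np.array([-u[1],u[0]]);A=np.array([.4845,.134])
P=lambda x,y,z:tuple(int(round(q)) for q in (proj(t,[*(A+u*x+v*y),z])-[195,240]+.5)*5.6)
for y in(-.052,.052): cv2.line(im,P(-.072,y,.03),P(.072,y,.03),(0,255,0),1); cv2.line(im,P(-.072,y,0),P(.072,y,0),(255,255,0),1)
cv2.line(im,P(.041,-.05,.03),P(.041,.05,.03),(0,255,255),1)
def circ(r,z,col): cv2.polylines(im,[np.array([P(r*np.cos(q),r*np.sin(q),z) for q in np.linspace(0,6.28,40)])],True,col,1)
circ(.038,.0556+.007,(255,0,255)); circ(.0075,.160,(255,0,0)); circ(.06,.160,(0,0,255))
cv2.imwrite('pics/ov.png',im); print(im.shape)
```

```text
head now [ 0.56625354 -0.08884669  0.028     ]
(588, 616, 3)
```

View pics/ov.png

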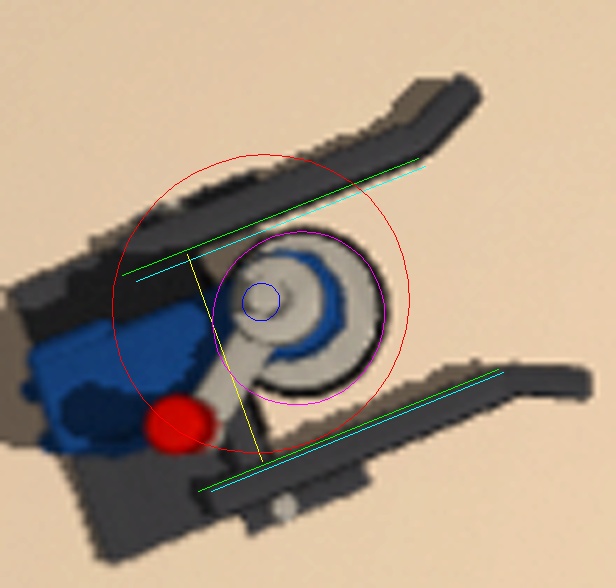

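The overlay fits within about 3 mm, so I take the stand axis as (0.486, 0.1325) and the direction as 107°. Now I swing the portafilter into line in front of the mouth.

Request:
{"fn": "carry_out", "kwargs": {
  "plan": "0.269 0.038 0 0 0 -0.665; 0.266 0.055 0 0 0 -0.665; 0.262 0.073 0 0 0 -0.665; 0.256 0.09 0 0 0 -0.665; 0.25 0.107 0 0 0 -0.665; 0.242 0.124 0 0 0 -0.665; 0.234 0.139 0 0 0 -0.665; 0.224 0.155 0 0 0 -0.665"
}}

```text
time_s: 4.2
eef_pos: [0.5712, -0.1429, 0.0063]
eef_rot: [0.002, 0.594, 0.804, -0.0]
wrist_force: [0.7, -5.7, 1.4]
opening: 0.315
grasp_force: 59.2
```

Run:
```python
from h import *
c=shot('top','top2'); o=ctrl.get_obs(); print(o['eef_pos'],o['eef_rot'],o['wrist_force'])
im=cv2.resize(c['pixels'][225:335,200:400,::-1],None,fx=4,fy=4,interpolation=cv2.INTER_CUBIC)
im=cv2.convertScaleAbs(im,alpha=1.6)
a=np.radians(107);u=np.array([np.cos(a),np.sin(a)]);v=np.array([-u[1],u[0]]);A=np.array([.486,.1325])
P=lambda x,y,z:tuple(int(round(q)) for q in (proj(c,[*(A+u*x+v*y),z])-[200,225]+.5)*4)
cv2.line(im,P(0,0,.03),P(-.25,0,.03),(0,255,0),1)
for y in(-.052,.052): cv2.line(im,P(-.072,y,.03),P(.072,y,.03),(0,255,0),1)
cv2.polylines(im,[np.array([P(-.15+.039*np.cos(q),.039*np.sin(q),.028) for q in np.linspace(0,6.28,40)])],True,(255,0,255),1)
cv2.imwrite('pics/ov2.png',im)
```

```text
[ 0.57159181 -0.1409187   0.00628013] [1.94490690e-03 5.92410377e-01 8.05633973e-01 2.53295837e-04] [ 2.20559731 -2.12542827  2.41770617]
```

View pics/ov2.png

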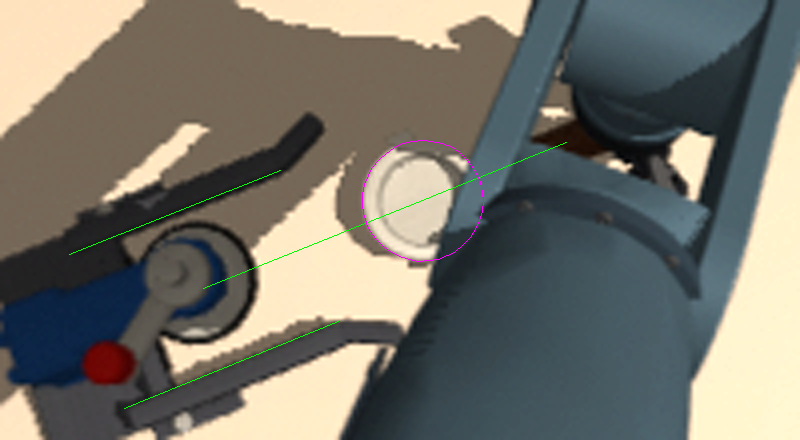

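The overlay shows the head at about (420,200), on the stand's centre line and lined up with the mouth. Slide it in.

Request:
{"fn": "carry_out", "kwargs": {
  "plan": "0.3 0 0 0 0 0; 0.45 0 0 0 0 0; 0.45 0 0 0 0 0; 0.45 0 0 0 0 0; 0.45 0 0 0 0 0; 0.45 0 0 0 0 0; 0.35 0 0 0 0 0; 0.25 0 0 0 0 0"
}}

```text
time_s: 4.92
eef_pos: [0.5341, -0.0214, 0.0062]
eef_rot: [0.002, 0.596, 0.803, 0.0]
wrist_force: [2.7, -6.6, 2.5]
opening: 0.317
grasp_force: 59.6
```

Request:
{"fn": "carry_out", "kwargs": {
  "plan": "0.15 0 0 0 0 0; 0.15 0 0 0 0 0; 0.1 0 0 0 0 0; 0.08 0 0 0 0 0; 0.08 0 0 0 0 0; 0.05 0 0 0 0 0; 0 0 0 0 0 0; 0 0 0 0 0 0"
}}

```text
time_s: 5.58
eef_pos: [0.5273, 0.0013, 0.0062]
eef_rot: [0.002, 0.596, 0.803, 0.0]
wrist_force: [1.6, -5.5, 4.6]
opening: 0.316
grasp_force: 59.8
```

Request:
{"fn": "carry_out", "kwargs": {
  "plan": "0.05 0 0 0 0 0; 0.05 0 0 0 0 0; 0.05 0 0 0 0 0; 0.03 0 0 0 0 0; 0 0 0 0 0 0; 0 0 0 0 0 0; 0 0 0 0 0 0; 0 0 0 0 0 0"
}}

```text
time_s: 6.25
eef_pos: [0.5276, 0.0034, 0.0065]
eef_rot: [0.006, 0.596, 0.803, -0.001]
wrist_force: [6.6, -25.9, -4.5]
opening: 0.321
grasp_force: 59.2
```

Request:
{"fn": "carry_out", "kwargs": {
  "plan": "-0.06 0 0 0 0 0; 0 0 0 0 0 0; 0 0 0 0 0 0; 0 0 0 0 0 0; 0 0 0 0 0 0; 0 0 0 0 0 0; 0 0 0 0 0 0; 0 0 0 0 0 0"
}}

```text
time_s: 6.92
eef_pos: [0.5273, 0.0032, 0.0063]
eef_rot: [0.004, 0.596, 0.803, -0.0]
wrist_force: [5.3, -15.9, -0.5]
opening: 0.32
grasp_force: 59.6
```

Request:
{"fn": "carry_out", "kwargs": {
  "plan": "0 0 0 0 0 0; 0 0 0 0 0 0; 0 0 0 0 0 0; 0 0 0 0 0 0; 0 0 0 0 0 0; 0 0 0 0 0 0; 0 0 0 0 0 0; 0 0 0 0 0 0",
  "claw": -1
}}

```text
time_s: 7.58
eef_pos: [0.5243, 0.0073, 0.0051]
eef_rot: [-0.0, 0.595, 0.803, 0.0]
wrist_force: [-0.5, -0.3, -0.3]
opening: 1.0
grasp_force: 0.0
```

Request:
{"fn": "carry_out", "kwargs": {
  "plan": "0 0 -0.3 0 0 0; 0 0 -0.6 0 0 0; 0 0 -0.9 0 0 0; 0 0 -0.9 0 0 0; 0 0 -0.9 0 0 0; 0 0 -0.9 0 0 0; 0 0 -0.9 0 0 0; 0 0 -0.3 0 0 0"
}}

```text
time_s: 8.25
eef_pos: [0.5269, 0.0067, 0.2404]
eef_rot: [0.004, 0.595, 0.803, 0.002]
wrist_force: [0.5, -0.4, 1.3]
opening: 1.002
grasp_force: 0.0
```

Run:
```python
from h import *
c=shot('top','top3'); s=shot('scene','scene3'); o=ctrl.get_obs(); print(o['eef_pos'],o['eef_rot'],o['wrist_force'])
im=cv2.resize(c['pixels'][240:345,195:345,::-1],(600,420),interpolation=cv2.INTER_CUBIC)
b=cv2.resize(s['pixels'][270:390,270:370,::-1],(200,240),interpolation=cv2.INTER_CUBIC)
out=np.zeros((420,800,3),np.uint8); out[:,:600]=im; out[:240,600:]=b
cv2.imwrite('pics/v3.png',cv2.convertScaleAbs(out,alpha=1.5))
```

```text
[0.52637374 0.00678429 0.23754118] [0.00353556 0.59543332 0.80339536 0.00159941] [ 0.43900702 -0.19494264 -0.78761016]
```

View pics/v3.png

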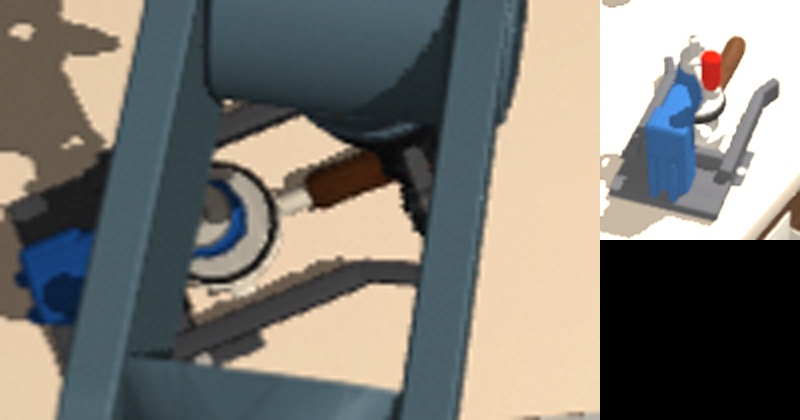

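Home under the pad: the head's rim is just visible round the pad at about (240,285) and the handle points straight out of the mouth. Now I go above the knob.

Request:
{"fn": "carry_out", "kwargs": {
  "plan": "0.7 -0.15 0 0 0 0; 0.8 -0.18 0 0 0 0; 0.8 -0.18 0 0 0 0; 0.8 -0.18 0 0 0 0; 0.8 -0.18 0 0 0 0; 0.57 -0.11 0 0 0 0; 0 0 0 0 0 0; 0 0 0 0 0 0"
}}

```text
time_s: 9.02
eef_pos: [0.4335, 0.1675, 0.2318]
eef_rot: [-0.001, 0.594, 0.804, -0.001]
wrist_force: [-0.3, -1.4, 0.8]
opening: 1.002
grasp_force: 0.0
```

Run:
```python
from h import *
c=shot('top','top4'); s=shot('scene','scene4'); o=ctrl.get_obs(); print(o['eef_pos'],o['eef_rot'],o['q'])
for n,c in(('s',s),('t',c)):
    h=cv2.cvtColor(c['pixels'],cv2.COLOR_RGB2HSV); m=cv2.inRange(h,(0,170,60),(8,255,255))
    x0,y0,x1,y1=(300,280,350,330) if n=='s' else (200,290,260,340)
    ys,xs=np.nonzero(m[y0:y1,x0:x1]); print(n,len(xs),xs.mean()+x0 if len(xs) else 0,ys.mean()+y0 if len(xs) else 0)
```

```text
[0.43464837 0.16630305 0.23223648] [-4.44344298e-04  5.95491964e-01  8.03360871e-01 -6.59007696e-04] [ 1.09774558e-01 -7.12813023e-02  1.86960356e+00 -3.71696921e-04
  1.34481822e+00 -1.85181954e-01]
s 171 325.4035087719298 304.51461988304095
t 74 228.28378378378378 315.55405405405406
```

Request:
{"fn": "carry_out", "kwargs": {
  "plan": "0 0.05 0.4 0 0 0; 0 0 0.5 0 0 0; 0 0 0.5 0 0 0; 0 0 0.45 0 0 0; 0 0 0.25 0 0 0; 0 0 0.12 0 0 0; 0 0 0 0 0 0; 0 0 0 0 0 0"
}}

```text
time_s: 9.78
eef_pos: [0.4375, 0.167, 0.1448]
eef_rot: [0.0, 0.596, 0.803, 0.0]
wrist_force: [-0.7, -0.2, -0.7]
opening: 1.0
grasp_force: 0.0
```

Request:
{"fn": "carry_out", "kwargs": {
  "plan": "0 0 0 0 0 0; 0 0 0 0 0 0; 0 0 0 0 0 0; 0 0 0 0 0 0; 0 0 0 0 0 0; 0 0 0 0 0 0; 0 0 0 0 0 0; 0 0 0 0 0 0",
  "claw": 1
}}

```text
time_s: 10.45
eef_pos: [0.4376, 0.1674, 0.145]
eef_rot: [0.001, 0.595, 0.803, 0.0]
wrist_force: [0.5, -0.9, 4.8]
opening: 0.263
grasp_force: 58.7
```

```bash
cat >> h.py <<'E'
def rows(phi0,step,n,r=.06):
    p=phi0-step*np.arange(n+1); d=np.diff(np.stack([r*np.cos(p),-r*np.sin(p)]),axis=1).T/.04
    print('; '.join(f'{a:.2f} {b:.2f} 0 0 0 0' for a,b in d))
E
python3 -c "
from h import *
rows(.65,.2,8); rows(.65-1.6,.25,8)"
```

```text
0.16 0.26 0 0 0 0; 0.10 0.28 0 0 0 0; 0.04 0.30 0 0 0 0; -0.01 0.30 0 0 0 0; -0.07 0.29 0 0 0 0; -0.13 0.27 0 0 0 0; -0.18 0.24 0 0 0 0; -0.23 0.20 0 0 0 0
-0.33 0.18 0 0 0 0; -0.36 0.09 0 0 0 0; -0.37 -0.00 0 0 0 0; -0.36 -0.09 0 0 0 0; -0.33 -0.18 0 0 0 0; -0.27 -0.26 0 0 0 0; -0.20 -0.32 0 0 0 0; -0.12 -0.36 0 0 0 0
```

Request:
{"fn": "carry_out", "kwargs": {
  "plan": "0.16 0.26 0 0 0 0; 0.10 0.28 0 0 0 0; 0.04 0.30 0 0 0 0; -0.01 0.30 0 0 0 0; -0.07 0.29 0 0 0 0; -0.13 0.27 0 0 0 0; -0.18 0.24 0 0 0 0; -0.23 0.20 0 0 0 0"
}}

```text
time_s: 11.12
eef_pos: [0.5225, 0.1815, 0.145]
eef_rot: [-0.001, 0.595, 0.804, 0.001]
wrist_force: [-4.2, 4.5, 8.0]
opening: 0.261
grasp_force: 59.1
```

```bash
cat >> h.py <<'E'
A=np.array([.486,.1325]);U=np.array([-.292,.956]);V=np.array([-.956,-.292])
def st():
    o=ctrl.get_obs(); d=o['eef_pos'][:2]-A; f=o['wrist_force'][:2]; e=d/np.linalg.norm(d); t=np.array([e[1],-e[0]])
    print('t',o['time_s'],'phi',np.arctan2(d@V,d@U),'r',np.linalg.norm(d),'Frad',f@e,'Ftan(cw)',f@t,'z',o['eef_pos'][2],o['wrist_force'][2],'open',o['opening'],o['grasp_force'])
E
python3 -c "
from h import *
st()"
```

```text
t 11.1167 phi -0.9370382648346931 r 0.06110253818828865 Frad 1.1257328661731005 Ftan(cw) -6.0875523094896815 z 0.14502315929169862 8.039623397733548 open 0.2607826016385191 59.131917944177985
```

Request:
{"fn": "carry_out", "kwargs": {
  "plan": "-0.33 0.18 0 0 0 0; -0.36 0.09 0 0 0 0; -0.37 0 0 0 0 0; -0.36 -0.09 0 0 0 0; -0.33 -0.18 0 0 0 0; -0.27 -0.26 0 0 0 0; -0.20 -0.32 0 0 0 0; -0.12 -0.36 0 0 0 0"
}}

```text
time_s: 11.78
eef_pos: [0.5148, 0.0797, 0.1451]
eef_rot: [0.001, 0.596, 0.803, 0.002]
wrist_force: [2.2, 6.8, 4.3]
opening: 0.262
grasp_force: 58.8
```

```bash
python3 -c "
from h import *
st(); rows(-2.95,.2,8); rows(-4.55,.15,8)"
```

```text
t 11.7833 phi -2.9384121978527213 r 0.06018710955054197 Frad -4.865900370125551 Ftan(cw) -5.200315358264351 z 0.14505137168989682 4.281857386543956 open 0.2622497541611738 58.816951252520084
-0.03 -0.30 0 0 0 0; 0.03 -0.30 0 0 0 0; 0.09 -0.29 0 0 0 0; 0.15 -0.26 0 0 0 0; 0.19 -0.23 0 0 0 0; 0.24 -0.18 0 0 0 0; 0.27 -0.13 0 0 0 0; 0.29 -0.08 0 0 0 0
0.22 -0.02 0 0 0 0; 0.22 0.01 0 0 0 0; 0.22 0.05 0 0 0 0; 0.21 0.08 0 0 0 0; 0.20 0.11 0 0 0 0; 0.18 0.14 0 0 0 0; 0.15 0.16 0 0 0 0; 0.13 0.18 0 0 0 0
```

Request:
{"fn": "carry_out", "kwargs": {
  "plan": "-0.03 -0.30 0 0 0 0; 0.03 -0.30 0 0 0 0; 0.09 -0.29 0 0 0 0; 0.15 -0.26 0 0 0 0; 0.19 -0.23 0 0 0 0; 0.24 -0.18 0 0 0 0; 0.27 -0.13 0 0 0 0; 0.29 -0.08 0 0 0 0"
}}

```text
time_s: 12.45
eef_pos: [0.4332, 0.106, 0.1451]
eef_rot: [0.002, 0.596, 0.803, 0.001]
wrist_force: [9.6, -1.7, -2.7]
opening: 0.264
grasp_force: 59.0
```

```bash
python3 -c "
from h import *
st()"
```

```text
t 12.45 phi 1.7396463422765387 r 0.059120499211562406 Frad -7.763465488209723 Ftan(cw) -5.855413563497714 z 0.14510168143931487 -2.725128892085077 open 0.26394969532932827 58.97932094056159
```

```bash
python3 -c "
from h import *
rows(-4.55,.05,8); rows(-4.95,.04,8);rows(-5.27,.04,8);rows(-5.59,.04,8)"
```

```text
0.07 -0.01 0 0 0 0; 0.07 -0.01 0 0 0 0; 0.07 -0.00 0 0 0 0; 0.07 0.00 0 0 0 0; 0.07 0.00 0 0 0 0; 0.07 0.01 0 0 0 0; 0.07 0.01 0 0 0 0; 0.07 0.02 0 0 0 0
0.06 0.02 0 0 0 0; 0.06 0.02 0 0 0 0; 0.06 0.02 0 0 0 0; 0.06 0.02 0 0 0 0; 0.05 0.02 0 0 0 0; 0.05 0.03 0 0 0 0; 0.05 0.03 0 0 0 0; 0.05 0.03 0 0 0 0
0.05 0.03 0 0 0 0; 0.05 0.03 0 0 0 0; 0.05 0.04 0 0 0 0; 0.05 0.04 0 0 0 0; 0.04 0.04 0 0 0 0; 0.04 0.04 0 0 0 0; 0.04 0.04 0 0 0 0; 0.04 0.05 0 0 0 0
0.04 0.05 0 0 0 0; 0.04 0.05 0 0 0 0; 0.03 0.05 0 0 0 0; 0.03 0.05 0 0 0 0; 0.03 0.05 0 0 0 0; 0.03 0.05 0 0 0 0; 0.03 0.05 0 0 0 0; 0.02 0.06 0 0 0 0
```

Request:
{"fn": "carry_out", "kwargs": {
  "plan": "0.07 -0.01 0 0 0 0; 0.07 -0.01 0 0 0 0; 0.07 0 0 0 0 0; 0.08 0 0 0 0 0; 0.08 0.01 0 0 0 0; 0.07 0.01 0 0 0 0; 0.07 0.01 0 0 0 0; 0.07 0.02 0 0 0 0"
}}

```text
time_s: 13.12
eef_pos: [0.4271, 0.1278, 0.145]
eef_rot: [0.001, 0.596, 0.803, -0.0]
wrist_force: [1.6, -5.1, 4.9]
opening: 0.263
grasp_force: 59.7
```

```bash
python3 -c "
from h import *
st()"
```

```text
t 13.1167 phi 1.3532381779124627 r 0.05911435160769334 Frad -1.1519844963386099 Ftan(cw) -5.238184336152826 z 0.14497662364018865 4.856030955131963 open 0.2632277096885416 59.675474795512855
```

Request:
{"fn": "carry_out", "kwargs": {
  "plan": "0.06 0.02 0 0 0 0; 0.06 0.02 0 0 0 0; 0.06 0.02 0 0 0 0; 0.06 0.02 0 0 0 0; 0.05 0.02 0 0 0 0; 0.05 0.03 0 0 0 0; 0.05 0.03 0 0 0 0; 0.05 0.03 0 0 0 0"
}}

```text
time_s: 13.78
eef_pos: [0.4285, 0.1469, 0.1449]
eef_rot: [0.001, 0.595, 0.803, -0.001]
wrist_force: [-1.5, -6.2, 8.1]
opening: 0.261
grasp_force: 60.0
```

```bash
python3 -c "
from h import *
st()"
```

```text
t 13.7833 phi 1.0284087778593811 r 0.05930735910064187 Frad -0.05076036482085514 Ftan(cw) -6.395535450437996 z 0.1449290985308187 8.10694272267878 open 0.26120234677182463 60.042077489197254
```

Request:
{"fn": "carry_out", "kwargs": {
  "plan": "0.05 0.03 0 0 0 0; 0.05 0.03 0 0 0 0; 0.05 0.04 0 0 0 0; 0.05 0.04 0 0 0 0; 0.04 0.04 0 0 0 0; 0.04 0.04 0 0 0 0; 0.04 0.04 0 0 0 0; 0.04 0.05 0 0 0 0"
}}

```text
time_s: 14.45
eef_pos: [0.4356, 0.1643, 0.1449]
eef_rot: [0.0, 0.595, 0.803, -0.001]
wrist_force: [-4.0, -6.2, 9.8]
opening: 0.268
grasp_force: 60.3
```

```bash
python3 -c "
from h import *
st()"
```

```text
t 14.45 phi 0.710963881509074 r 0.05961031134104219 Frad 0.027550658699527285 Ftan(cw) -7.3939917223788925 z 0.14487947512622287 9.81702386964076 open 0.2677200273537349 60.25144241284579
```

Request:
{"fn": "carry_out", "kwargs": {
  "plan": "0.04 0.05 0 0 0 0; 0.04 0.05 0 0 0 0; 0.04 0.05 0 0 0 0; 0.03 0.06 0 0 0 0; 0.03 0.06 0 0 0 0; 0.03 0.06 0 0 0 0; 0.03 0.06 0 0 0 0; 0.03 0.06 0 0 0 0"
}}

```text
time_s: 15.12
eef_pos: [0.4492, 0.18, 0.1449]
eef_rot: [-0.0, 0.595, 0.803, -0.001]
wrist_force: [-5.1, -5.8, 10.9]
opening: 0.267
grasp_force: 60.4
```

```bash
python3 -c "
from h import *
st()"
```

```text
t 15.1167 phi 0.36196696098131953 r 0.06007507470098028 Frad -1.4858679772387027 Ftan(cw) -7.627543349955278 z 0.14486837893478058 10.905090616169309 open 0.26726494918858784 60.40113503811881
```

Request:
{"fn": "carry_out", "kwargs": {
  "plan": "0 0 0 0 0 0; 0 0 0 0 0 0; 0 0 0 0 0 0; 0 0 0 0 0 0; 0 0 0 0 0 0; 0 0 0 0 0 0; 0 0 0 0 0 0; 0 0 0 0 0 0",
  "claw": -1
}}

```text
time_s: 15.78
eef_pos: [0.4499, 0.1806, 0.1443]
eef_rot: [-0.0, 0.596, 0.803, -0.0]
wrist_force: [-0.3, 0.6, 0.0]
opening: 1.001
grasp_force: 0.0
```

Request:
{"fn": "carry_out", "kwargs": {
  "plan": "0 0 -0.3 0 0 0; 0 0 -0.6 0 0 0; 0 0 -0.8 0 0 0; 0 0 -0.8 0 0 0; -0.8 0 0 0 0 0; -0.9 0 0 0 0 0; -0.9 0 0 0 0 0; -0.9 0 0 0 0 0"
}}

```text
time_s: 16.45
eef_pos: [0.491, 0.0454, 0.2448]
eef_rot: [0.0, 0.595, 0.804, 0.0]
wrist_force: [0.8, -0.3, 0.6]
opening: 0.999
grasp_force: 0.0
```

Request:
{"fn": "carry_out", "kwargs": {
  "plan": "-0.9 0 0 0 0 0; -0.9 0 0 0 0 0; -0.9 0 0 0 0 0; -0.9 0 0 0 0 0; -0.9 0 0 0 0 0; -0.5 0 0 0 0 0; 0 0 0 0 0 0; 0 0 0 0 0 0"
}}

```text
time_s: 17.12
eef_pos: [0.5487, -0.1456, 0.2438]
eef_rot: [-0.001, 0.596, 0.803, 0.0]
wrist_force: [-0.1, 0.7, -0.2]
opening: 0.996
grasp_force: 0.0
```

Run:
```python
from h import *
c=shot('top','top5'); s=shot('scene','scene5'); o=ctrl.get_obs(); print(o['eef_pos'],o['wrist_force'],o['time_s'])
im=cv2.resize(c['pixels'][240:345,195:345,::-1],(600,420),interpolation=cv2.INTER_CUBIC)
b=cv2.resize(s['pixels'][270:390,270:370,::-1],(200,240),interpolation=cv2.INTER_CUBIC)
out=np.zeros((420,800,3),np.uint8); out[:,:600]=im; out[:240,600:]=b
cv2.imwrite('pics/v5.png',cv2.convertScaleAbs(out,alpha=1.5))
P=[]
for n,q in(('s',s),('t',c)):
    h=cv2.cvtColor(q['pixels'],cv2.COLOR_RGB2HSV); m=cv2.inRange(h,(0,170,60),(8,255,255))
    x0,y0,x1,y1=(290,270,360,340) if n=='s' else (200,270,270,340)
    ys,xs=np.nonzero(m[y0:y1,x0:x1]); P.append((xs.mean()+x0,ys.mean()+y0))
k,e=two(s,P[0],c,P[1]); d=k[:2]-A; print(k,e,'phi',np.arctan2(d@V,d@U),np.linalg.norm(d))
```

```text
[ 0.54846706 -0.1438676   0.2440758 ] [ 0.64864301 -0.25240425 -0.33749638] 17.2167
[0.44850687 0.18141617 0.16341424] 0.0012452744492814647 phi 0.3575239345472745 0.061632189609639634
```

View pics/v5.png

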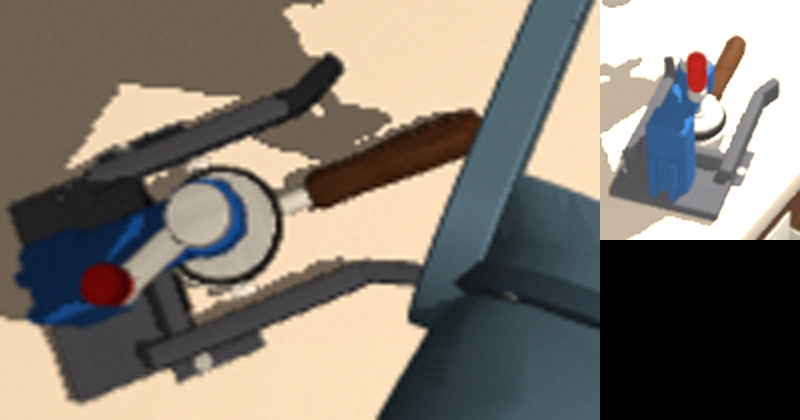

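The pad at about (230,225) is down on the head, with the handle straight out of the mouth, the knob at (105,285) where I left it, and the hand clear. I'm handing in.

```bash
python3 -c "
from bench import ctrl
print(ctrl.hand_in())"
```

```text
the job is handed in; nothing more can be done
None
```

The job is handed in at about 17 s: the portafilter is home against the back stop and let go. The crank is about 0.8–1.0 rad past contact (estimated pad load 30–40 N), and I touched nothing else.

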